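# Vent the plug tester, load the due seal plug and latch its range key

## Task

The tester is on purge (yellow key latched): first press the white vent key fully home so that it latches and the yellow key pops up. Then take the seal plug from the orange-ringed rest, stand it upright and central on the tester's check pedestal and let go. Finally press the key of the plug's own colour until it latches and the white key pops up, without pressing the keys of the other two plugs, and leave those plugs where they stand.

Things in the scene. Friction and masses are not known exactly. Their poses are not given: they have to be found in the camera images.
- tester: plug tester, grey flat instrument 140 (x) by 220 (y) by 55 mm high, fixed; origin at centre of underside. At its front (x = -36 mm) five key caps in a row along y, 38 mm apart, colours in a different order each time. Interlocked: a key pushed fully down latches; pushing any key about 5 mm releases the one that was latched, which pops up. The check pedestal is behind the keys
- pedestal_top (a point): centre of the top of the tester's check pedestal, a steel post 22 mm across that stands 14 mm proud of the case top at x = +36 mm, y = 0 in the tester's frame; its flat foot is 42 mm across and 4 mm high. The top is 69 mm above the bench
- plug_board: plug board, a grey plate 186 mm (x) by 60 mm (y), 8 mm thick, fixed; origin at the centre of its underside. Three round rests 22 mm across and 8 mm high stand along its x axis, 62 mm apart, each with one seal plug on it
- due_place (a point): centre of the top of the rest with the orange ring round it (-x end of the board), 16 mm above the bench: the plug standing here at the start is the one due for its check
- key_yellow (a joint): how far the yellow key is pressed, in m: 0 = fully up, about 0.0079 = latched down, 0.0098 = bottom stop. A key must be pushed past 0.0085 (best to the stop, under 3 N all the way, then a hard stop; it springs back if let go sooner) to latch. Purge; latched at the start.
- key_white (a joint): how far the white key is pressed, in m: 0 = fully up, about 0.0079 = latched down, 0.0098 = bottom stop. A key must be pushed past 0.0085 (best to the stop, under 3 N all the way, then a hard stop; it springs back if let go sooner) to latch. Vent; up at the start.
- key_red (a joint): how far the red key is pressed, in m: 0 = fully up, about 0.0079 = latched down, 0.0098 = bottom stop. A key must be pushed past 0.0085 (best to the stop, under 3 N all the way, then a hard stop; it springs back if let go sooner) to latch. Check circuit for the red plug; up at the start.
- key_black (a joint): how far the black key is pressed, in m: 0 = fully up, about 0.0079 = latched down, 0.0098 = bottom stop. A key must be pushed past 0.0085 (best to the stop, under 3 N all the way, then a hard stop; it springs back if let go sooner) to latch. Check circuit for the black plug; up at the start.
- key_blue (a joint): how far the blue key is pressed, in m: 0 = fully up, about 0.0079 = latched down, 0.0098 = bottom stop. A key must be pushed past 0.0085 (best to the stop, under 3 N all the way, then a hard stop; it springs back if let go sooner) to latch. Check circuit for the blue plug; up at the start.
- key_yellow_top (a point): centre of the top face of the yellow key cap (24 mm along the row, 30 mm across it); moves straight down with the key; 69 mm above the bench when up, about 61 mm when latched
- key_white_top (a point): centre of the top face of the white key cap (24 mm along the row, 30 mm across it); moves straight down with the key; 69 mm above the bench when up, about 61 mm when latched
- key_red_top (a point): centre of the top face of the red key cap (24 mm along the row, 30 mm across it); moves straight down with the key; 69 mm above the bench when up, about 61 mm when latched
- key_black_top (a point): centre of the top face of the black key cap (24 mm along the row, 30 mm across it); moves straight down with the key; 69 mm above the bench when up, about 61 mm when latched
- key_blue_top (a point): centre of the top face of the blue key cap (24 mm along the row, 30 mm across it); moves straight down with the key; 69 mm above the bench when up, about 61 mm when latched
- plug_red: red rubber seal plug, bell-shaped with a round flange 30 mm across at the foot, 32 mm high with a small brass stub on top, about 20 g, loose; origin at the centre of its underside, z up. It overhangs its 22 mm rest all round, so fingertips may reach 4 mm below its underside and hold it across the flange
- plug_black: black rubber seal plug, bell-shaped with a round flange 34 mm across at the foot, 32 mm high with a small brass stub on top, about 20 g, loose; origin at the centre of its underside, z up. It overhangs its 22 mm rest all round, so fingertips may reach 4 mm below its underside and hold it across the flange
- plug_blue: blue rubber seal plug, bell-shaped with a round flange 38 mm across at the foot, 32 mm high with a small brass stub on top, about 20 g, loose; origin at the centre of its underside, z up. It overhangs its 22 mm rest all round, so fingertips may reach 4 mm below its underside and hold it across the flange
Mind the look-alikes: they are no part of the job. Leave any pink or turquoise look-alike of the plug_blue alone.

How it is judged:
By the outcome, as a careful person would: the job done as asked, in the order asked, and still so for the second after the job is handed in, with the robot touching nothing.
It also fails if it takes over 51 s, if anything falls off the work surface, if the arm or the gripper's body presses on something with over 40 N, if the wrist force passes 120 N, or if a joint passes its speed limit or range.

## Robot

A 6-joint arm with a two-finger parallel gripper is mounted at the origin on a cart in front of the work surface, level with it; the furniture and walls round the work are solid. World frame = base frame: x ahead of the robot, y to its left, z up, the work surface at z = 0. Lengths are in mm, angles in rad, forces in N, time in s.
With the tool pointing down it reaches from about 275 to 1000 mm from the base axis. Payload 8.4 kg.
Tool frame: the origin (TCP) lies at the very end of the fingers, on their centre line; the grasp point (between the pads) lies r.hold_point_z behind it (r.hold_point_z is the distance from the TCP to the grasp point, in mm); x points along the fingers, z is the direction in which the jaws open and shut, and the axes are right-handed (so a half turn about x gives the same grasp; the last joint's range is limited). The gripper opens to 85 mm and grips with 20 to 120 N. Pads are 22 mm wide; open, the fingers measure 114 mm over their backs; the gripper's body (76 mm by 85 mm) begins 54 mm behind the grasp point. The pads swing forward as they close: fully open they stand 13 mm farther back than shut.
Start: joints at [1.267, 0.353, 1.633, -0, 1.155, -0.002], TCP at [185.773, 596.755, 231.281] pointing down, gripper open.
Joint ranges: [-2.63, 2.63], [-0.92, 2.1], [0.06, 2.66], [-1.3, 4.44], [0, 2.69], [-3.02, 3.02]. Speed limits (rad/s): [2.22, 2.22, 2.79, 3.14, 3.14, 3.14].

## Interface

Orientations are given as [roll, pitch, yaw] about the fixed x, y, z axes, in that order (R = Rz(yaw) Ry(pitch) Rx(roll)).
In Python, from rig import r gives the robot as it stands.
- The arm moves only by the tool jog_arm, never from a script. Its argument "series" is a list of rows, each a list of 7 numbers: the turn, a rotation vector about the tool's x, y, z in degrees, then the shift along the tool's x, y, z in cm, then the opening, from 0 (shut) to 1 (fully open). In form: [[wx, wy, wz, tx, ty, tz, fingers], ...]. A call has 1 to 20 rows; each row shifts and turns the commanded pose from where the row before left it, along the tool's axes as they then stand; what a row does not reach is not made up. A row lasts 1/10 s, in which the tool goes at most 50 mm and 8.59 degrees, less where a joint would pass 70% of its speed; a pose out of reach is approached as far as the arm can. A call with a gripper value outside its range is refused whole. The fingers move at their own pace and stop on an object; "force" is the grip in N (left out, the last holds). Time passes only in rows, so rows that do not move let the fingers close. It gives the time, the measured TCP pose, the force and the opening at its end, in the units of the state.
- r.sense(): the state, without advancing time (a new reading comes with each control period).
- r.grab_frame(name): name is "side" or "top" or "wrist"; returns (picture, depth): 480x640x3 uint8, red, green, blue; 480x640 float32, mm along the optical axis (not along the pixel's ray), 0 where there is no reading.
- r.get_calibration(name): a dict with "mtx" (3x3 intrinsics, pixels), "dist" ([k1, k2, p1, p2, k3] as OpenCV has them; the pictures are not rectified), "position" and "rotation" of the camera in the world; the wrist camera has in their place "mount" (4x4, takes a point from camera to tool coordinates, whose origin is the TCP and whose axes are the tool frame's). Camera axes: x right, y down, z forward; pixel columns grow to the right and rows downward; lengths in mm; the calibration is good to about 2 mm. A picture is of the moment at which its call begins: read the wrist's pose just before it. get_calibration takes no time and is no camera call.
- r.sign_off(): hands the job in, once; it reports no verdict.
The state is a dict: "clock": time; "qpos": joint angles; "qvel": joint speeds; "joint_efforts": joint torques, N m; "eef_pos": TCP position; "tcp_rot": TCP orientation; "contact_force": force on the tool from outside, world axes, zero at the start; "wrist_torque": the same for the moment, N m; "opening": opening from 0.0 (shut) to 1.0 (fully open).
Only numpy, scipy, OpenCV 4.12 (cv2) and the standard library are available. Lean on these libraries where they do the work, as an engineer would, in place of code of your own. Each camera call takes 0.05 s, during which the arm holds its last target.

## Working session

There is one attempt and no reset: what is moved stays moved. The work goes in short steps, Python scripts to look and compute and a tool call to move; the robot and the scene stay as the last step left them, time stands still between calls to the robot, and variables do not carry over. Pictures are saved under pics/ and viewed, and the job is handed in when it is done.

Besides the shell and the picture viewer there is one more tool, called after "Call:" by a JSON object that holds its "name" and its "arguments", one argument or row to a line. jog_arm: Moves the arm, as the interface text tells. Its arguments: {"type":"object","properties":{"series":{"type":"array"},"force":{"type":"number"}},"required":["series"]}

```bash
mkdir -p pics; ls
python3 - <<'E'
from rig import r
import cv2
print(r.sense()); print(r.hold_point_z)
for n in ("side","top","wrist"):
    p,d=r.grab_frame(n); cv2.imwrite(f"pics/{n}0.png",p[:,:,::-1])
    import numpy as np; np.save(f"pics/{n}0.npy",d); c=r.get_calibration(n); print(n,c)
E
```

```text
pics
{'clock': 0.0, 'qpos': array([ 1.26662792e+00,  3.53629206e-01,  1.63412675e+00, -3.93633091e-05,
        1.15520758e+00, -2.40297581e-03]), 'qvel': array([-0.00108893,  0.00032733,  0.00037427,  0.00044118, -0.00079203,
        0.00198816]), 'joint_efforts': array([-2.76572660e-03, -6.05234671e+01, -3.42068839e+01, -2.97097486e-04,
        9.06986796e-03,  1.89803757e-06]), 'eef_pos': array([185.6257891 , 596.30259217, 230.57667616]), 'tcp_rot': array([-3.11774776,  1.56942498, -1.84870095]), 'contact_force': array([-1.04476871, -0.72513473, -0.38581135]), 'wrist_torque': array([-0.03732697, -0.0037577 , -0.01286954]), 'opening': 0.99929401532872}
18.700000000000003
side {'mtx': array([[598.85207613,   0.        , 320.69117561],
       [  0.        , 598.85207613, 244.50754327],
       [  0.        ,   0.        ,   1.        ]]), 'dist': array([-0.0864931,  0.       ,  0.       ,  0.       ,  0.       ]), 'position': array([ 108.24826368, -738.29004726,  540.29769182]), 'rotation': array([-2.07024548,  0.02010533, -0.5794346 ])}
top {'mtx': array([[575.25504323,   0.        , 
[... 215 characters left out ...]
ray([496.92304841, -56.58852912, 952.88571559]), 'rotation': array([-3.05716757,  0.01859114, -1.54424045])}
wrist {'mtx': array([[425.7209066 ,   0.        , 324.76559928],
       [  0.        , 425.7209066 , 239.19295121],
       [  0.        ,   0.        ,   1.        ]]), 'dist': array([0.0002852, 0.       , 0.       , 0.       , 0.       ]), 'mount': array([[ 6.39142563e-04, -2.65479537e-01,  9.64116283e-01,
        -1.42517479e+02],
       [ 7.66180102e-04, -9.64116067e-01, -2.65479986e-01,
         6.78917073e+01],
       [ 9.99999502e-01,  9.08366271e-04, -4.12802475e-04,
         2.03207637e-01],
       [ 0.00000000e+00,  0.00000000e+00,  0.00000000e+00,
         1.00000000e+00]])}
```

View pics/top0.png

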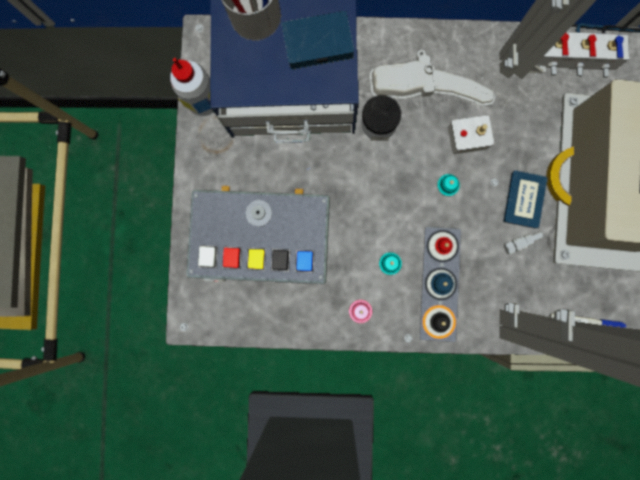

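View pics/side0.png

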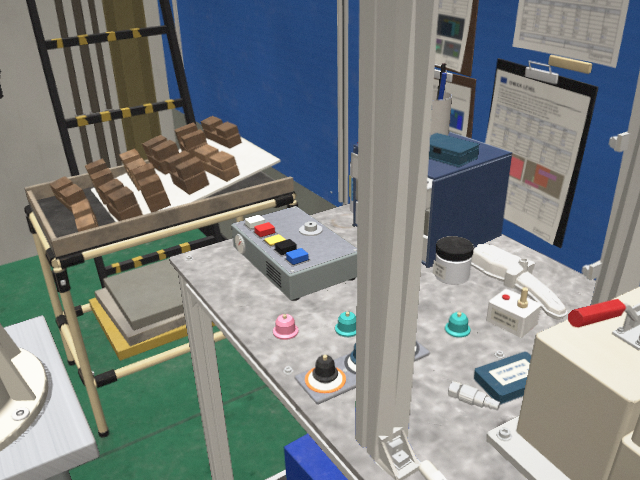

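View pics/wrist0.png

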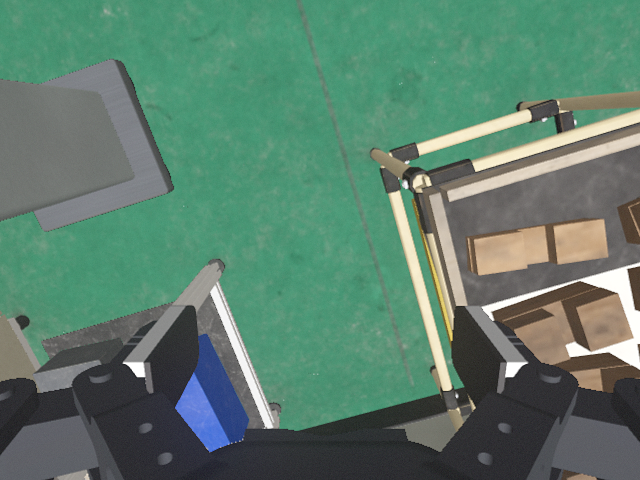

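Keys from left: white (207,257), red, yellow, black, blue (305,261); pedestal (258,212). The due plug on the orange ring is black (439,322). I'll work out positions next.

```bash
cat > h.py <<'E'
import numpy as np, cv2
from scipy.spatial.transform import Rotation as R
from rig import r
def pose(n,st=None):
    c=r.get_calibration(n)
    if n=='wrist':
        st=st or r.sense(); m=np.array(c['mount']); Rt=R.from_euler('xyz',st['tcp_rot']).as_matrix()
        return c, Rt@m[:3,:3], Rt@m[:3,3]+st['eef_pos']
    return c, R.from_euler('xyz',c['rotation']).as_matrix(), np.array(c['position'])
def ray(n,uv,st=None):
    c,Rm,t=pose(n,st)
    u=cv2.undistortPoints(np.array(uv,float).reshape(-1,1,2),c['mtx'],c['dist']).reshape(-1,2)
    return np.c_[u,np.ones(len(u))]@Rm.T,t
def atz(n,uv,z,st=None):
    d,t=ray(n,uv,st); s=(z-t[2])/d[:,2]; return t+d*s[:,None]
def deproj(n,uv,dep,st=None):
    c,Rm,t=pose(n,st)
    u=cv2.undistortPoints(np.array(uv,float).reshape(-1,1,2),c['mtx'],c['dist']).reshape(-1,2)
    return (np.c_[u,np.ones(len(u))]*np.array(dep)[:,None])@Rm.T+t
def proj(n,P,st=None):
    c,Rm,t=pose(n,st); return cv2.projectPoints((np.array(P,float)-t)@Rm,np.zeros(3),np.zeros(3),c['mtx'],c['dist'])[0].reshape(-1,2)
E
python3 - <<'E'
from h import *
np.set_printoptions(suppress=True,precision=1)
d=np.load('pics/top0.npy')
vv,uu=np.mgrid[0:480,0:640]
P=deproj('top',np.c_[uu.ravel(),vv.ravel()],d.ravel()).reshape(480,640,3); np.save('pics/P0.npy',P)
for k,(u,v) in dict(white=(207,257),red=(232,258),yel=(256,259),blk=(280,260),blue=(305,261),ped=(258,212),plugred=(442,245),plugblue=(440,284),plugblk=(440,322),bench=(380,220),post1=(520,322),post1b=(505,315),post2=(560,340),teal=(391,263),pink=(360,311),box=(310,118),case=(300,220)).items(): print(k,P[v,u], d[v,u])
for n,b in (('a',(180,180,340,295)),('b',(400,220,480,350))):
    im=cv2.imread('pics/top0.png')[b[1]:b[3],b[0]:b[2]]
    cv2.imwrite(f'pics/crop_{n}.png',cv2.resize(im,None,fx=5 if n=='a' else 4.5,fy=5 if n=='a' else 4.5,interpolation=cv2.INTER_CUBIC))
# elevated points near the board
m=(P[...,2]>90)&(P[...,0]<600)&(abs(P[...,1])<700)&(d>0)
ys=P[m]
H,_,_=np.histogram2d(ys[:,0],ys[:,1],bins=[np.arange(0,650,50),np.arange(-600,400,50)])
Z=np.zeros_like(H)
for p in ys:
    i=int(p[0]//50); j=int((p[1]+600)//50)
    if 0<=i<Z.shape[0] and 0<=j<Z.shape[1]: Z[i,j]=max(Z[i,j],p[2])
print(Z.astype(int))
E
```

```text
white [528.3 139.9  68. ] 888.30383
red [527.8 100.6  69.1] 886.3598
yel [527.5  64.4  61. ] 893.58734
blk [526.7  26.2  68.8] 885.04156
blue [526.  -12.6  73.2] 879.7742
ped [600.   62.6  70.7] 889.9587
plugred [ 558.  -227.8   40.2] 910.8676
plugblue [ 496.1 -225.2   41. ] 904.8769
plugblk [ 436.5 -226.1   40.5] 900.3717
bench [ 599.8 -131.8   -0.6] 956.9578
post1 [ 443.3 -331.7  106.1] 833.3902
post1b [ 449.5 -329.8   37.6] 902.19183
post2 [ 432.5 -330.3  260.6] 678.61664
teal [ 527.6 -147.9   33.9] 916.26263
pink [ 450.  -100.3   29.2] 915.3843
box [730.6 -17.1 140.3] 829.9378
case [590.5  -2.1  57.4] 901.0925
[[  0   0   0   0   0   0   0   0   0   0   0   0   0   0   0   0   0   0
    0]
 [  0   0   0   0   0   0   0   0   0   0   0   0   0   0   0   0   0   0
    0]
 [  0   0   0   0   0   0   0   0   0   0   0   0   0   0   0   0   0   0
    0]
 [  0   0   0   0   0   0   0   0   0   0   0   0   0   0   0   0   0   0
    0]
 [  0   0   0   0   0   0   0   0   0   0   0   0   0   0   0   0   0   0
    0]
 [  0   0   0   0   0   0   0   0   0   0   0   0   0   0   0   0   0   0
    0]
 [  0   0   0   0   0   0   0   0   0   0   0   0   0   0   0   0   0   0
    0]
 [  0   0   0   0   0   0   0   0   0   0   0   0   0   0   0   0   0   0
    0]
 [  0   0   0   0   0 443   0   0   0   0   0   0   0   0   0   0   0   0
    0]
 [  0   0   0   0 405 423   0   0   0   0   0   0   0   0   0   0   0   0
    0]
 [  0   0   0   0   0   0   0   0   0   0   0   0   0   0   0   0   0   0
    0]
 [  0 128 159 159   0   0   0   0   0   0   0   0   0   0   0   0   0   0
    0]]
```

View pics/crop_a.png

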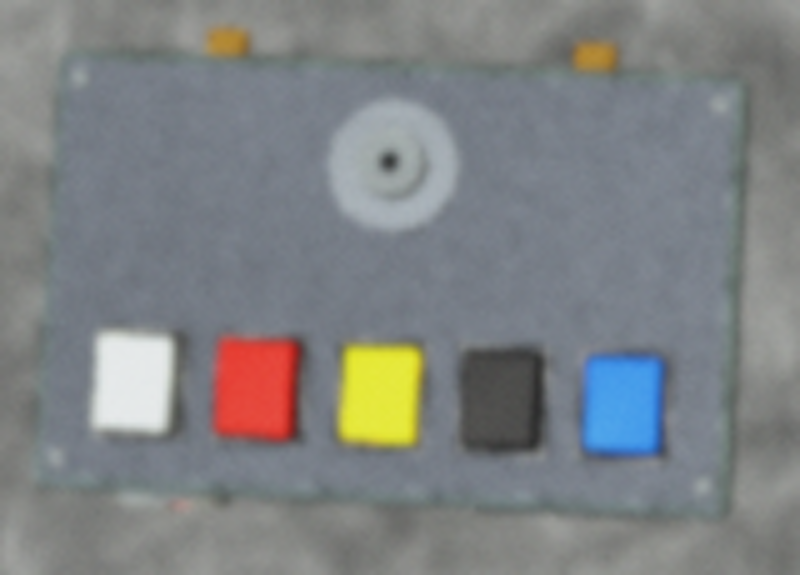

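View pics/crop_b.png

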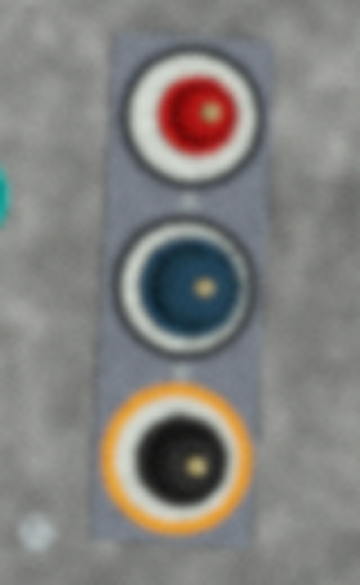

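Run:
```python
from h import *
np.set_printoptions(suppress=True,precision=1)
f=lambda x,y,o,s:(o[0]+(x+.5)/s-.5,o[1]+(y+.5)/s-.5)
a=(180,180);b=(400,220)
for n,p,o,s,z in [('white',(135,383),a,5,69),('red',(257,388),a,5,69),('yel',(380,395),a,5,61),('blk',(502,400),a,5,69),('blu',(623,405),a,5,69),('pedtop',(391,162),a,5,69),('pedfoot',(393,165),a,5,59),
 ('tl',(68,55),a,5,55),('tr',(743,78),a,5,55),('br',(727,517),a,5,55),('bl',(37,485),a,5,55),
 ('orng',(177,459),b,4.5,8),('ringblue',(185,286),b,4.5,8),('ringred',(193,117),b,4.5,8),('stub',(197,466),b,4.5,47),('stubblue',(205,288),b,4.5,47),('stubred',(211,112),b,4.5,47)]:
    print(n,atz('top',[f(*p,o,s)],z))
P=np.load('pics/P0.npy')
m=(P[...,2]>60)&(P[...,0]<520)&(P[...,1]<-240)&(P[...,1]>-500)
q=P[m]
for z in range(60,460,50):
    k=q[(q[:,2]>=z)&(q[:,2]<z+50)]
    if len(k): print(z,len(k),k.min(0),k.max(0))
# any overhead beams from side cam: robot's-eye
st=r.sense(); print(R.from_euler('xyz',st['tcp_rot']).as_matrix())
p,d=r.grab_frame('side')
vv,uu=np.mgrid[0:480,0:640]
S=deproj('side',np.c_[uu.ravel(),vv.ravel()],d.ravel()).reshape(480,640,3)
for u in range(350,440,10): print(u,S[60,u],S[240,u],S[400,u])
```

```text
white [[529.5 140.3  69. ]]
red [[528.9 102.2  69. ]]
yel [[528.1  65.1  61. ]]
blk [[527.3  26.2  69. ]]
blu [[526.7 -11.1  69. ]]
pedtop [[600.2  63.2  69. ]]
pedfoot [[600.4  63.9  59. ]]
tl [[633.6 169.6  55. ]]
tr [[631.1 -45.2  55. ]]
br [[493.2 -43.8  55. ]]
bl [[497.1 173.2  55. ]]
orng [[ 434.9 -230.4    8. ]]
ringblue [[ 497.5 -232.5    8. ]]
ringred [[ 559.1 -234.7    8. ]]
stub [[ 435.2 -230.2   47. ]]
stubblue [[ 496.9 -232.2   47. ]]
stubred [[ 558.5 -233.7   47. ]]
60 511 [ 410.2 -355.7   60.1] [ 470.2 -314.9  109.9]
110 400 [ 409.7 -354.8  110. ] [ 455.5 -329.3  159.8]
160 499 [ 409.7 -377.5  160.1] [ 455.8 -329.6  210. ]
210 567 [ 409.2 -377.5  210.1] [ 454.5 -329.2  259.9]
260 1050 [ 409.5 -376.3  260. ] [ 471.6 -315.8  309.9]
310 964 [ 409.  -375.8  310. ] [ 455.6 -329.   359.9]
360 1228 [ 408.9 -374.6  360. ] [ 455.8 -329.4  409.9]
410 789 [ 408.9 -347.5  410. ] [ 454.2 -329.3  443.8]
[[-0.  -1.   0.3]
 [-0.   0.3  1. ]
 [-1.  -0.  -0. ]]
350 [1032.1  546.4  221.4] [696.9  79.1   0.1] [ 445.6 -271.5   -1.7]
360 [ 409.7 -333.2  438.5] [ 409.1 -336.8  271.3] [ 409.2 -340.9   71.5]
370 [ 407.8 -349.2  441.3] [ 410.9 -349.9  276.5] [ 409.9 -357.8   84.2]
380 [ 409.6 -359.9  442.8] [ 410.  -365.7  283.7] [ 413.3 -370.5   92.2]
390 [ 410.1 -371.6  444.6] [ 416.9 -371.4  284. ] [ 422.9 -375.5   90.9]
400 [ 417.9 -374.4  444.1] [ 426.7 -373.9  282.1] [ 440.8 -371.5   78.2]
410 [ 429.9 -372.4  442.3] [ 442.2 -370.2  275.7] [ 451.2 -376.2   76.2]
420 [ 437.5 -375.8  442. ] [ 451.3 -374.   274.5] [ 517.9 -324.2    0.1]
430 [ 453.6 -370.   439.1] [747.7 -83.9  55.6] [ 528.8 -331.    -0.5]
```

Run:
```python
from h import *
np.set_printoptions(suppress=True,precision=1,linewidth=200)
vv,uu=np.mgrid[0:480,0:640]
Q=[]
for n in('wrist','top','side'):
    d=np.load(f'pics/{n}0.npy'); Pn=deproj(n,np.c_[uu.ravel(),vv.ravel()],d.ravel())
    ok=(d.ravel()>0)
    if n=='wrist': ok&=(d.ravel()>260)
    Q.append(Pn[ok])
Q=np.vstack(Q)
Z=np.full((14,16),-999.)
for p in Q:
    i=int(p[0]//50);j=int((p[1]-0)//50)
    if 0<=i<14 and 0<=j<16: Z[i,j]=max(Z[i,j],p[2])
print('cols y from 0 by 50'); 
for i in range(14): print(i*50,Z[i].astype(int))
st=r.sense(); Rt=R.from_euler('xyz',st['tcp_rot']).as_matrix(); print(Rt)
z=Rt[:,2]; print('yaw of z',np.degrees(np.arctan2(z[1],z[0])))
print(Rt.T@(np.array([350,430,231])-st['eef_pos']))
```

```text
cols y from 0 by 50
0 [-999 -999 -276 -698 -793 -796 -797 -797 -800 -799 -796 -796 -796 -796 -797 -798]
50 [  73   61    2    0 -796 -799 -797 -798 -796 -799 -798 -796 -795 -797 -800 -796]
100 [  15   18    3    2 -797 -798 -799 -799 -797 -798 -795 -799 -797 -797 -798 -798]
150 [  -5   -4   -3 -702 -797 -796 -798 -798 -800 -796 -798 -798 -799 -797 -795 -798]
200 [-797 -796 -796 -796 -798 -797 -797 -795 -797 -793 -799 -798  269  298 -135 -139]
250 [-796 -798 -797 -796 -796 -798 -798 -798 -800 -795 -792 -798 -797 -193 -133 -139]
300 [-803 -801 -804 -800 -803 -804 -803 -803 -802 -798 -800 -795 -794 -205 -134 -131]
350 [   4    4    5    4    4 -804 -802 -803 -803 -796 -797 -798 -797 -202 -133 -128]
400 [   6    5    6    8    5 -801 -802 -803 -801 -798 -795 -795 -796 -604 -134  -85]
450 [  59   60   59   57    4 -803 -799 -804 -801 -798 -797 -796 -797 -594 -133  -82]
500 [  73   74   75   71    6 -802 -801 -801 -802 -798 -798 -795 -798 -600 -135  -65]
550 [  62   73   61   62    4 -803 -799 -800 -800 -795 -799 -797 -799 -202 -134  -64]
600 [  62   72   60   60    5 -804 -798 -802 -800 -796 -796 -797 -796 -798 -134  -47]
650 [   6    5    5    5    4 -802 -801 -799 -799 -797 -796 -797 -796 -201 -124  -43]
[[-0.  -1.   0.3]
 [-0.   0.3  1. ]
 [-1.  -0.  -0. ]]
yaw of z 72.7105103213368
[  -0.1 -206.3 -110.1]
```

Call:
{"name": "jog_arm", "arguments": {
  "series": [
    [-7.9,0,0,0,0,0,0],
    [-7.9,0,0,0,0,0,0],
    [0,0,0,0.5,-2.2,-2.8,0],
    [0,0,0,0.5,-2.2,-2.8,0],
    [0,0,0,0.5,-2.2,-2.8,0],
    [0,0,0,0.5,-2.2,-2.8,0],
    [0,0,0,0.5,-2.2,-2.8,0],
    [0,0,0,0.5,-2.2,-2.8,0],
    [0,0,0,0.5,-2.2,-2.8,0],
    [0,0,0,0.5,-2.2,-2.8,0],
    [0,0,0,0.5,-2.2,-2.8,0],
    [0,0,0,0.5,-2.2,-2.8,0],
    [0,0,0,0.5,-2.2,-2.8,0],
    [0,0,0,0.5,-2.2,-2.8,0],
    [0,0,0,0.5,-2.2,-2.8,0],
    [0,0,0,0.5,-2.2,-2.8,0],
    [0,0,0,0.5,-2.2,-2.8,0],
    [0,0,0,0.5,-2.2,-2.8,0],
    [0,0,0,0,0,0,0],
    [0,0,0,0,0,0,0]
  ],
  "force": 30
}}

```text
clock: 2.2
eef_pos: [525.9, 139.1, 151.0]
tcp_rot: [1.619, 1.57, -3.122]
contact_force: [-1.1, -0.3, -0.4]
opening: -0.001
```

```bash
cat > s.py <<'E'
import sys
from h import *
np.set_printoptions(suppress=True,precision=4,linewidth=200)
def show(tgt=None):
    st=r.sense(); Rt=R.from_euler('xyz',st['tcp_rot']).as_matrix()
    print('t',st['clock'],'pos',st['eef_pos'],'F',st['contact_force'],'open',st['opening'],'zyaw',np.degrees(np.arctan2(Rt[1,2],Rt[0,2])),'xdown',Rt[:,0])
    if tgt is not None: print('tool delta cm',Rt.T@(np.array(tgt,float)-st['eef_pos'])/10)
    return st
if __name__=='__main__':
    show(eval(sys.argv[1]) if len(sys.argv)>1 else None)
E
python3 s.py '[529.5,140.3,72]'
python3 - <<'E'
from s import *
st=show()
p,d=r.grab_frame('wrist'); cv2.imwrite('pics/w1.png',p[:,:,::-1]); np.save('pics/w1.npy',d)
for n,P in dict(w=[529.5,140.3,69],tcp=st['eef_pos'],r=[528.9,102.2,69],ped=[600.2,63.2,69]).items(): print(n,proj('wrist',[P],st))
E
```

```text
t 2.2 pos [525.9407 139.1329 150.9561] F [-1.0687 -0.2632 -0.3878] open -0.001091670736195095 zyaw 88.3980445840327 xdown [-0.0009 -0.     -1.    ]
tool delta cm [ 7.8953 -0.3596  0.127 ]
t 2.2 pos [525.9407 139.1329 150.9561] F [-1.0687 -0.2632 -0.3878] open -0.001091670736195095 zyaw 88.3980445840327 xdown [-0.0009 -0.     -1.    ]
w [[326.5193 256.0067]]
tcp [[323.8741 314.7229]]
r [[257.6401 256.751 ]]
ped [[200.7457 372.0536]]
```

View pics/w1.png

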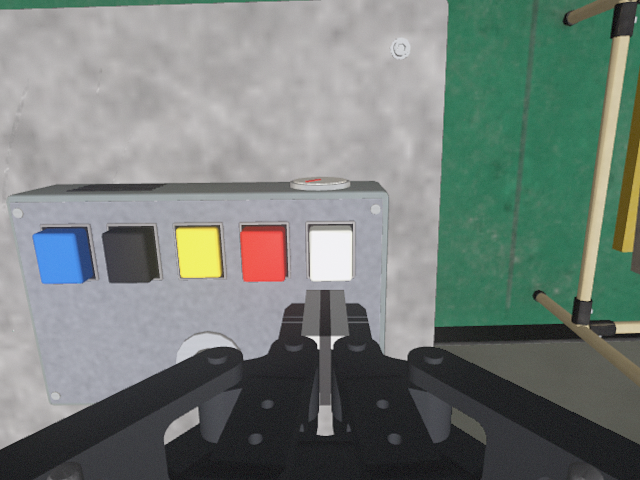

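White key centre shows at (331,253), within about 2.5 mm of where the top camera put it; I'll aim for the average.

Call:
{"name": "jog_arm", "arguments": {
  "series": [
    [0,0,0,2.0,-0.29,0.21,0],
    [0,0,0,2.5,0,0,0],
    [0,0,0,2.0,0,0,0],
    [0,0,0,1.0,0,0,0],
    [0,0,0,0.5,0,0,0],
    [0,0,0,0.4,0,0,0],
    [0,0,0,0.3,0,0,0],
    [0,0,0,0.2,0,0,0],
    [0,0,0,0,0,0,0]
  ]
}}

```text
clock: 3.15
eef_pos: [529.3, 141.8, 62.6]
tcp_rot: [-1.348, 1.57, 0.197]
contact_force: [0.3, 0.5, 0.6]
opening: 0.0
```

Call:
{"name": "jog_arm", "arguments": {
  "series": [
    [0,0,0,0.15,0,0,0],
    [0,0,0,0.1,0,0,0],
    [0,0,0,0.1,0,0,0],
    [0,0,0,0,0,0,0]
  ]
}}

```text
clock: 3.55
eef_pos: [529.4, 141.8, 59.2]
tcp_rot: [-1.363, 1.57, 0.182]
contact_force: [-1.1, 0.0, 4.7]
opening: 0.005
```

Call:
{"name": "jog_arm", "arguments": {
  "series": [
    [0,0,0,0.05,0,0,0],
    [0,0,0,0.05,0,0,0],
    [0,0,0,0,0,0,0]
  ]
}}

```text
clock: 3.85
eef_pos: [529.4, 141.8, 58.9]
tcp_rot: [-1.363, 1.57, 0.182]
contact_force: [-3.8, -1.3, 15.6]
opening: 0.001
```

Call:
{"name": "jog_arm", "arguments": {
  "series": [
    [0,0,0,-0.5,0,0,0],
    [0,0,0,-1.5,0,0,0],
    [0,0,0,-3,0,0,0.5],
    [0,0,0,-4,0,0,1],
    [0,0,0,0,0,0,1]
  ]
}}

```text
clock: 4.35
eef_pos: [531.9, 142.4, 152.4]
tcp_rot: [-1.307, 1.563, 0.238]
contact_force: [0.6, -0.3, -0.1]
opening: 0.504
```

Run:
```python
from s import *
st=show([435,-230.3,150])
p,d=r.grab_frame('wrist'); cv2.imwrite('pics/w2.png',p[:,:,::-1])
```

```text
t 4.35 pos [531.8662 142.4241 152.3947] F [ 0.5836 -0.2926 -0.1214] open 0.5044819197740222 zyaw 88.50940770522537 xdown [ 0.0073  0.0018 -1.    ]
tool delta cm [  0.103    8.7148 -37.5122]
```

View pics/w2.png

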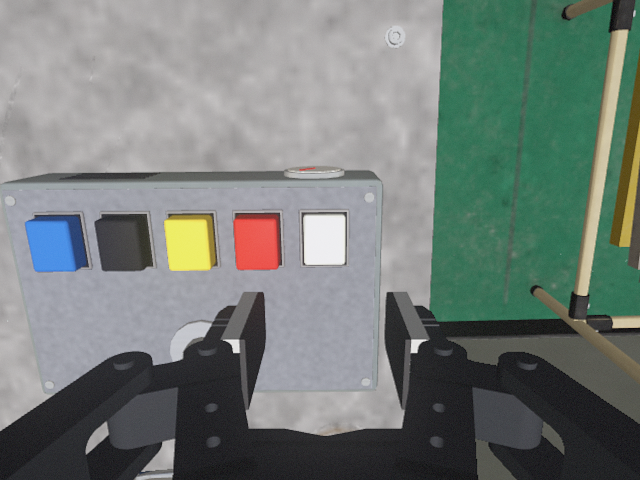

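White is latched down (324,238) and yellow is up. I'll move to the black plug.

Call:
{"name": "jog_arm", "arguments": {
  "series": [
    [0,0,0,0,0.4,-1.7,0.75],
    [0,0,0,0,0.8,-3.4,0.75],
    [0,0,0,0,0.8,-3.4,0.75],
    [0,0,0,0,0.8,-3.4,0.75],
    [0,0,0,0,0.8,-3.4,0.75],
    [0,0,0,0,0.8,-3.4,0.75],
    [0,0,0,0,0.8,-3.4,0.75],
    [0,0,0,0,0.8,-3.4,0.75],
    [0,0,0,0,0.8,-3.4,0.75],
    [0,0,0,0,0.8,-3.4,0.75],
    [0,0,0,0,0.8,-3.4,0.75],
    [0,0,0,0,0.4,-1.7,0.75],
    [0,0,0,0,0,0,0.75],
    [0,0,0,0,0,0,0.75]
  ]
}}

```text
clock: 5.8
eef_pos: [429.9, -229.7, 146.6]
tcp_rot: [1.057, 1.568, 2.601]
contact_force: [0.4, -0.3, -0.8]
opening: 0.748
```

Run:
```python
from s import *
st=show([435,-230.3,50])
p,d=r.grab_frame('wrist'); cv2.imwrite('pics/w3.png',p[:,:,::-1])
t,d=r.grab_frame('top'); cv2.imwrite('pics/t3.png',t[:,:,::-1])
for n,P in dict(stub=[435.2,-230.2,48],ring=[434.9,-230.4,8],tcp=st['eef_pos']).items(): print(n,proj('wrist',[P],st))
```

```text
t 5.8 pos [ 429.8582 -229.6586  146.6355] F [ 0.4321 -0.2625 -0.7844] open 0.7477985650962065 zyaw 88.42062757856463 xdown [-0.0021  0.0013 -1.    ]
tool delta cm [ 9.6623 -0.5368 -0.0618]
stub [[323.3942 250.6334]]
ring [[323.2191 233.2681]]
tcp [[323.873  314.7229]]
```

View pics/w3.png

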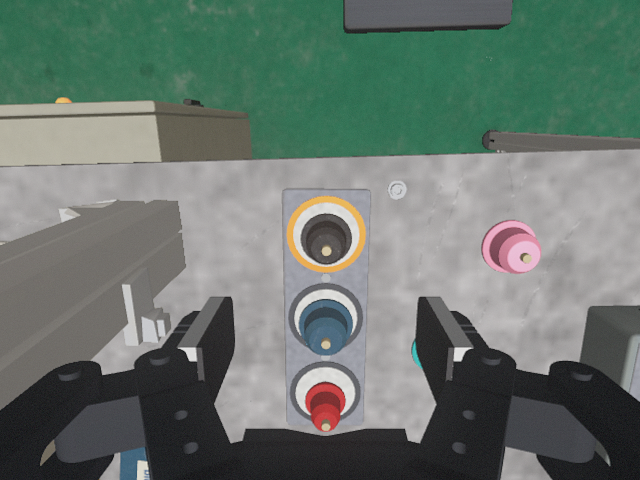

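View pics/t3.png

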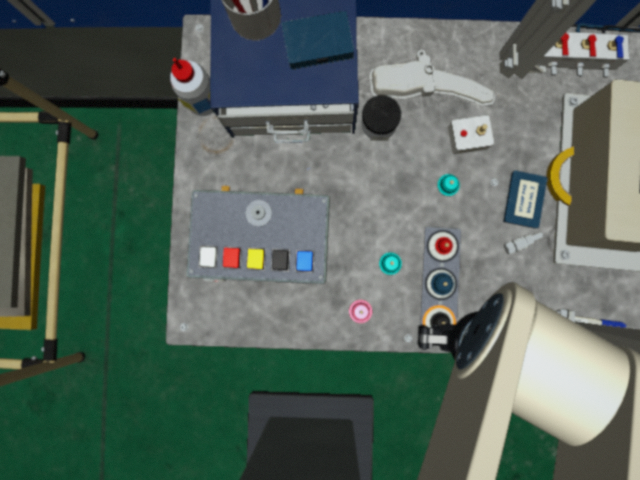

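Run:
```python
from s import *
p,d=r.grab_frame('side'); cv2.imwrite('pics/s3.png',p[:,:,::-1])
```

```text
(no output)
```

View pics/s3.png

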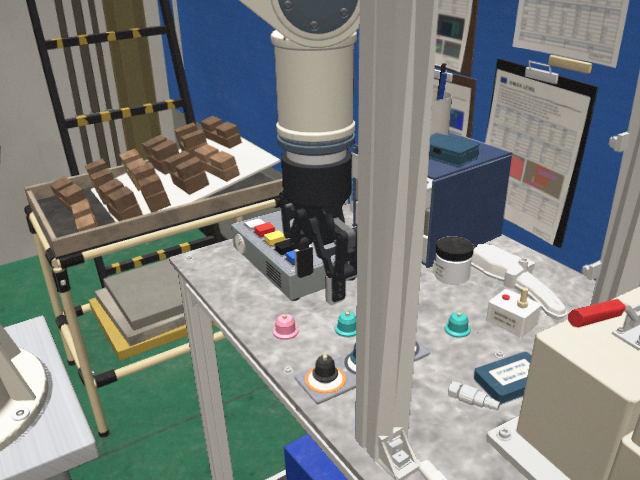

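Call:
{"name": "jog_arm", "arguments": {
  "series": [
    [0,0,0,1.5,-0.53,0.0,0.75],
    [0,0,0,3,0,0,0.75],
    [0,0,0,3,0,0,0.75],
    [0,0,0,2.2,0,0,0.75],
    [0,0,0,1.5,0,0,0.75],
    [0,0,0,1.0,0,0,0.75],
    [0,0,0,0.5,0,0,0.75],
    [0,0,0,0,0,0,0.75],
    [0,0,0,0,0,0,0.75]
  ]
}}

```text
clock: 6.85
eef_pos: [437.0, -230.0, 21.3]
tcp_rot: [-2.038, 1.57, -0.493]
contact_force: [0.1, -0.3, 0.5]
opening: 0.754
```

Run:
```python
from s import *
st=show([435.2,-229.5,11])
p,d=r.grab_frame('wrist'); cv2.imwrite('pics/w4.png',p[:,:,::-1])
p,d=r.grab_frame('side'); cv2.imwrite('pics/s4.png',cv2.resize(p[220:420,250:400,::-1],None,fx=3,fy=3))
```

```text
t 6.85 pos [ 437.0195 -230.0232   21.3273] F [ 0.1003 -0.2875  0.512 ] open 0.7535362985626378 zyaw 88.52535246920735 xdown [ 0.0008 -0.0004 -1.    ]
tool delta cm [1.0326 0.1841 0.048 ]
```

View pics/w4.png

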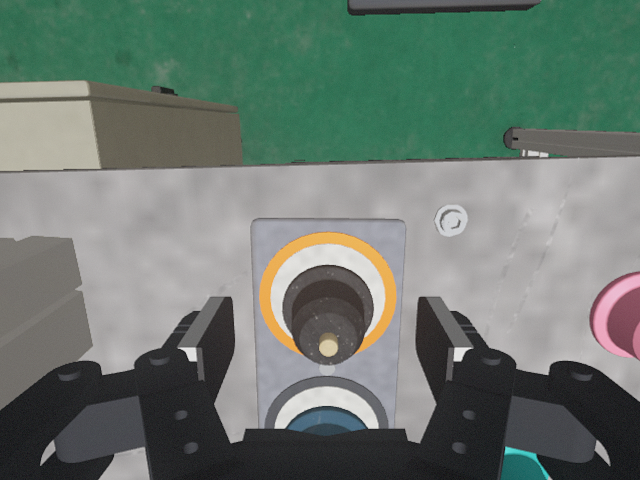

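View pics/s4.png

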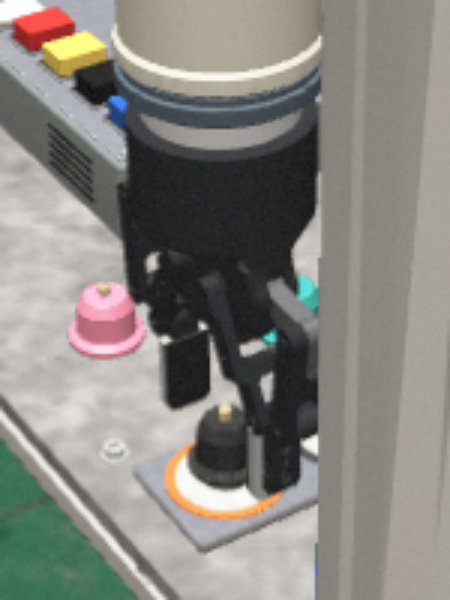

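Run:
```python
from s import *
st=show()
for uv,z in (((328,345),48),((327.5,299),8),((283,310),18),((373,310),18),((328,265),17),((325,262),16)): print(uv,atz('wrist',[uv],z,st))
for P in ([435.2,-229.5,48],[435.2,-229.5,16],[435.2,-229.5,8]): print(proj('wrist',[P],st))
```

```text
t 6.95 pos [ 437.0634 -230.1885   21.5036] F [ 0.0453 -0.5108  0.3372] open 0.7507348176773189 zyaw 88.51111675626844 xdown [ 0.0012 -0.0006 -1.    ]
(328, 345) [[ 434.4728 -228.7905   48.    ]]
(327.5, 299) [[ 436.7616 -228.7855    8.    ]]
(283, 310) [[ 436.4374 -245.4268   18.    ]]
(373, 310) [[ 437.269  -211.8846   18.    ]]
(328, 265) [[ 419.4985 -228.2449   17.    ]]
(325, 262) [[ 418.6559 -229.3171   16.    ]]
[[325.7213 347.1992]]
[[325.6163 303.7443]]
[[325.5961 295.375 ]]
```

Call:
{"name": "jog_arm", "arguments": {
  "series": [
    [0,0,0,0.35,0.13,0.11,0.75],
    [0,0,0,0.35,0,0,0.75],
    [0,0,0,0.35,0,0,0.75],
    [0,0,0,0,0,0,0.6],
    [0,0,0,0,0,0,0.5],
    [0,0,0,0,0,0,0.42],
    [0,0,0,0,0,0,0.36],
    [0,0,0,0,0,0,0.32],
    [0,0,0,0,0,0,0.32],
    [0,0,0,0,0,0,0.32]
  ],
  "force": 25
}}

```text
clock: 7.95
eef_pos: [435.3, -228.9, 10.5]
tcp_rot: [-2.216, 1.571, -0.671]
contact_force: [-0.5, 0.3, 5.6]
opening: 0.363
```

Run:
```python
from s import *
st=show()
p,d=r.grab_frame('wrist'); cv2.imwrite('pics/w5.png',p[:,:,::-1])
```

```text
t 7.95 pos [ 435.3119 -228.8829   10.5037] F [-0.5425  0.3     5.6367] open 0.3634460511642921 zyaw 88.51033411964497 xdown [ 0.0001 -0.0001 -1.    ]
```

View pics/w5.png

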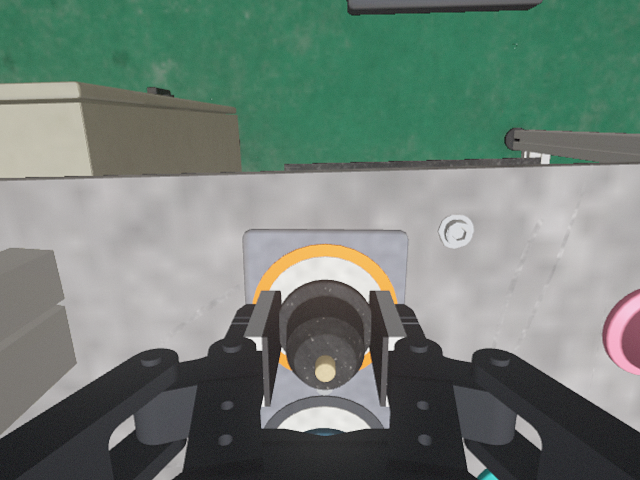

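Call:
{"name": "jog_arm", "arguments": {
  "series": [
    [0,0,0,0,0,0,0.3],
    [0,0,0,0,0,0,0.3],
    [0,0,0,-0.3,0,0,0.3],
    [0,0,0,-0.7,0,0,0.3],
    [0,0,0,-1,0,0,0.3],
    [0,0,0,0,0,0,0.3]
  ]
}}

```text
clock: 8.6
eef_pos: [436.2, -229.3, 31.7]
tcp_rot: [-2.025, 1.568, -0.48]
contact_force: [-0.2, 0.3, 0.7]
opening: 0.367
```

Run:
```python
from s import *
st=show()
p,d=r.grab_frame('wrist'); cv2.imwrite('pics/w6.png',p[:,:,::-1])
p,d=r.grab_frame('side'); cv2.imwrite('pics/s6.png',cv2.resize(p[280:400,270:390,::-1],None,fx=5,fy=5))
```

```text
t 8.6 pos [ 436.1667 -229.2886   31.7366] F [-0.1863  0.3231  0.6887] open 0.36664927307292283 zyaw 88.5067712338905 xdown [ 0.002  -0.0011 -1.    ]
```

View pics/w6.png

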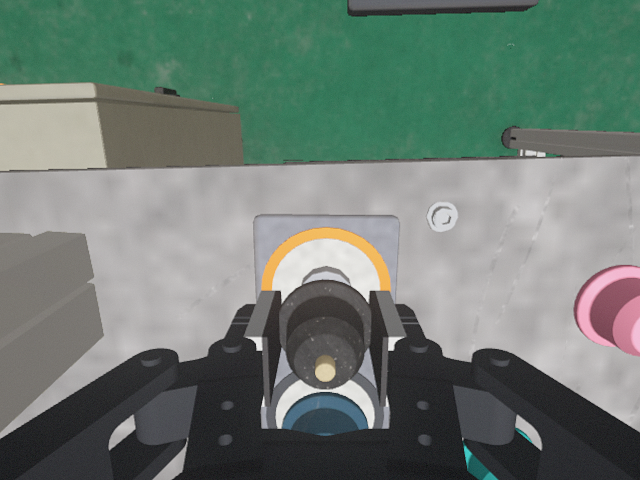

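View pics/s6.png

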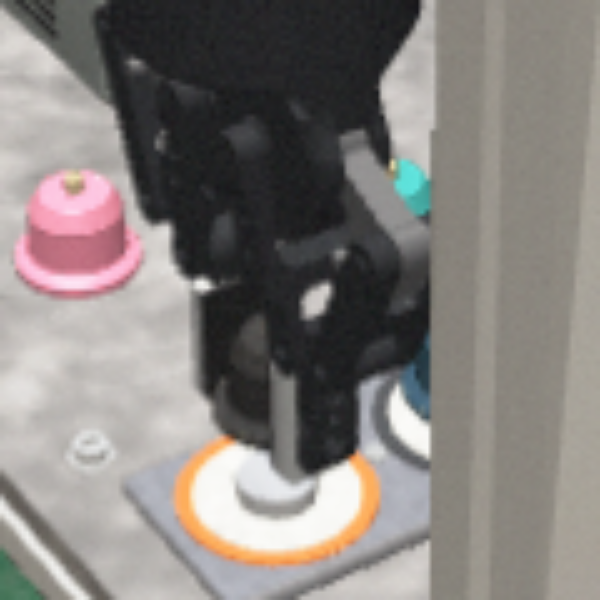

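Plug is held upright and has lifted clear of its rest. I'll carry it to above the pedestal.

Call:
{"name": "jog_arm", "arguments": {
  "series": [
    [0,0,0,-2,0,0,0.3],
    [0,0,0,-4,0,0,0.3],
    [0,0,0,-4,0,0,0.3],
    [0,0,0,-2,0,0,0.3],
    [0,0,0,0,-0.8,1.5,0.3],
    [0,0,0,0,-1.3,2.4,0.3],
    [0,0,0,0,-1.5,2.8,0.3],
    [0,0,0,0,-1.5,2.8,0.3],
    [0,0,0,0,-1.5,2.8,0.3],
    [0,0,0,0,-1.5,2.8,0.3],
    [0,0,0,0,-1.5,2.8,0.3],
    [0,0,0,0,-1.5,2.8,0.3],
    [0,0,0,0,-1.5,2.8,0.3],
    [0,0,0,0,-1.3,2.5,0.3],
    [0,0,0,0,-1.0,2.0,0.3],
    [0,0,0,0,-0.8,1.6,0.3],
    [0,0,0,0,0,0,0.3],
    [0,0,0,0,0,0,0.3]
  ]
}}

```text
clock: 10.5
eef_pos: [599.5, 62.8, 149.9]
tcp_rot: [1.986, 1.57, -2.752]
contact_force: [-0.0, 0.5, -0.9]
opening: 0.37
```

Run:
```python
from s import *
st=show([600.3,63.5,150])
p,d=r.grab_frame('wrist'); cv2.imwrite('pics/w7.png',p[:,:,::-1]); np.save('pics/w7.npy',d)
cv2.imwrite('pics/w7c.png',cv2.resize(p[200:420,200:440,::-1],None,fx=3,fy=3,interpolation=cv2.INTER_CUBIC)[:,:720])
for P in ([600.3,63.5,69],[600.3,63.5,59],[528.5,64,69]): print(proj('wrist',[P],st))
```

```text
t 10.5 pos [599.4721  62.8127 149.8803] F [-0.0047  0.4558 -0.8941] open 0.3699329658861382 zyaw 88.5440334359018 xdown [-0.001  -0.0004 -1.    ]
tool delta cm [-0.0121 -0.081   0.0708]
[[325.5723 251.8848]]
[[325.5536 246.7538]]
[[323.1256 115.6791]]
```

View pics/w7.png

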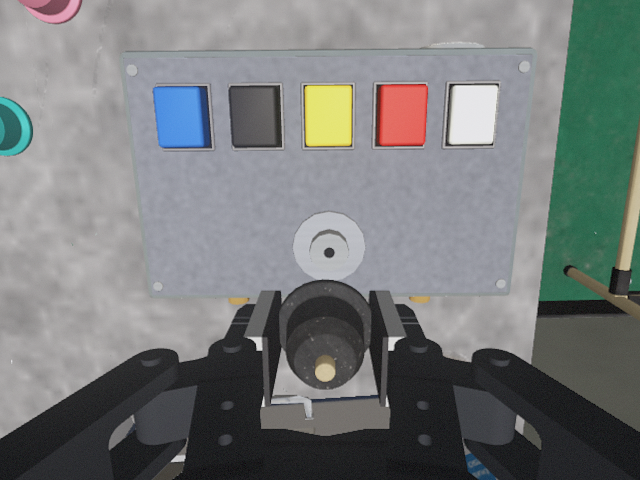

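View pics/w7c.png

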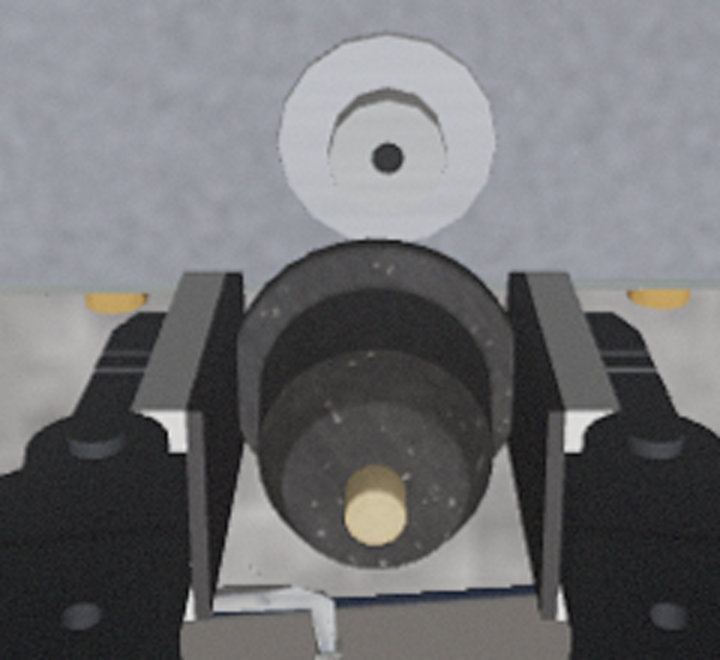

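Run:
```python
from s import *
st=show(); d=np.load('pics/w7.npy')
f=lambda x,y:(200+(x+.5)/3-.5,200+(y+.5)/3-.5)
print('ped',atz('wrist',[f(387,157)],69,st),atz('wrist',[f(387,138)],59,st))
tz=st['eef_pos'][2]
print('stub',atz('wrist',[f(375,513)],tz+37.5,st),atz('wrist',[f(375,513)],tz+36,st))
print('front edge',atz('wrist',[f(377,240)],tz+5.5,st),atz('wrist',[f(377,240)],tz+7.5,st))
print('front edge',atz('wrist',[f(377,240)],tz+8.5,st))
for x,y in ((375,513),(377,246),(377,255),(377,270),(375,560),(387,185),(387,138)):
    u,v=f(x,y); print((x,y),deproj('wrist',[(round(u),round(v))],[d[round(v),round(u)]],st)-np.r_[st['eef_pos'][:2],0], 'z-tcp',deproj('wrist',[(round(u),round(v))],[d[round(v),round(u)]],st)[0,2]-tz)
```

```text
t 10.55 pos [599.3237  62.4245 149.9855] F [ 0.2491 -0.0031 -0.4424] open 0.372443016600061 zyaw 88.51183429168348 xdown [-0.0009 -0.0004 -1.    ]
ped [[600.2949  64.8065  69.    ]] [[599.5827  64.9034  59.    ]]
stub [[598.5788  62.7704 187.4855]] [[599.5339  62.7448 185.9855]]
front edge [[583.6324  63.3451 155.4855]] [[582.8742  63.3629 157.4855]]
front edge [[582.4951  63.3718 158.4855]]
(375, 513) [[  0.1472   0.4165 186.2558]] z-tcp 36.270298180356605
(377, 246) [[-16.1848   0.8195 158.9721]] z-tcp 8.98663454625057
(377, 255) [[-15.4317   0.8008 159.7833]] z-tcp 9.797872685511976
(377, 270) [[-14.0834   0.7672 160.8585]] z-tcp 10.873014931419732
(375, 560) [[  8.2243   0.2129 181.547 ]] z-tcp 31.561569085354506
(387, 185) [[ 6.1707  2.4476 69.0021]] z-tcp -80.98340861129472
(387, 138) [[-2.5866  2.6414 69.4535]] z-tcp -80.53199565788444
```

Call:
{"name": "jog_arm", "arguments": {
  "series": [
    [0,0,0,1,-0.07,0.2,0.3],
    [0,0,0,2,0,0,0.3],
    [0,0,0,2,0,0,0.3],
    [0,0,0,1.5,0,0,0.3],
    [0,0,0,0.8,0,0,0.3],
    [0,0,0,0.2,0,0,0.3],
    [0,0,0,0,0,0,0.3],
    [0,0,0,0,0,0,0.3]
  ]
}}

```text
clock: 11.35
eef_pos: [601.3, 65.0, 76.0]
tcp_rot: [-1.452, 1.57, 0.093]
contact_force: [-0.4, 0.1, -0.0]
opening: 0.369
```

Run:
```python
from s import *
st=show([600.1,64.4,70])
p,d=r.grab_frame('wrist'); cv2.imwrite('pics/w8c.png',cv2.resize(p[200:420,200:440,::-1],None,fx=3,fy=3,interpolation=cv2.INTER_CUBIC)); cv2.imwrite('pics/w8.png',p[:,:,::-1])
p,d=r.grab_frame('side'); cv2.imwrite('pics/s8.png',cv2.resize(p[150:310,220:380,::-1],None,fx=3.7,fy=3.7,interpolation=cv2.INTER_CUBIC))
# predicted foot circle for centre (600.2,64.8)
for c in ((600.3,64.8),(600.3,63.3)):
    a=np.radians(np.arange(0,360,45)); print(((proj('wrist',np.c_[c[0]+21*np.cos(a),c[1]+21*np.sin(a),0*a+59],st)-200+.5)*3-.5).round(0).tolist())
```

```text
t 11.35 pos [601.2566  65.0145  76.0007] F [-0.3654  0.0633 -0.0326] open 0.36899850369857023 zyaw 88.50746118213287 xdown [ 0.0012  0.0001 -1.    ]
tool delta cm [ 0.5999  0.1147 -0.0645]
[[375.0, 424.0], [482.0, 381.0], [528.0, 280.0], [481.0, 175.0], [367.0, 133.0], [255.0, 181.0], [215.0, 287.0], [266.0, 386.0]]
[[364.0, 424.0], [471.0, 381.0], [516.0, 280.0], [470.0, 176.0], [355.0, 133.0], [244.0, 181.0], [204.0, 287.0], [255.0, 386.0]]
```

View pics/w8c.png

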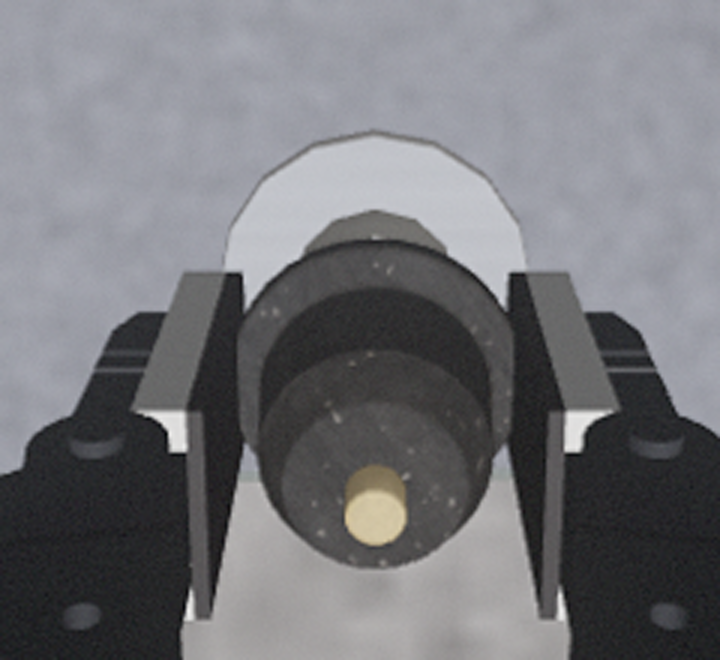

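View pics/s8.png

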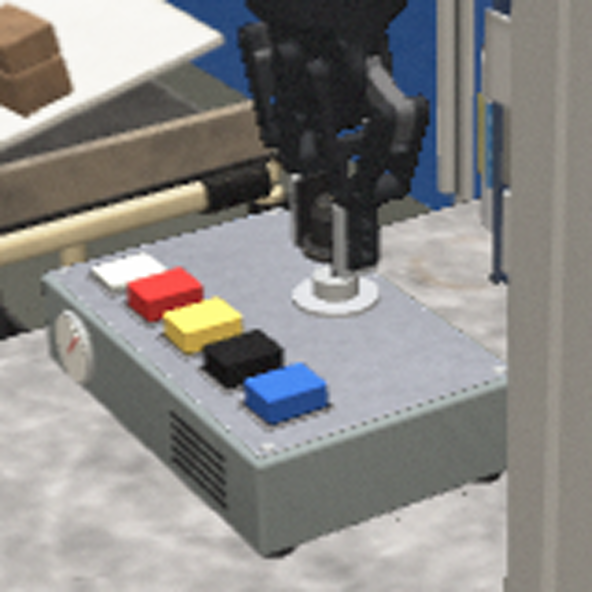

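Call:
{"name": "jog_arm", "arguments": {
  "series": [
    [0,0,0,0.2,0.12,0.02,0.3],
    [0,0,0,0.4,0,0,0.3],
    [0,0,0,0.3,0,0,0.3],
    [0,0,0,0.1,0,0,0.3],
    [0,0,0,0,0,0,0.3],
    [0,0,0,0,0,0,0.3]
  ]
}}

```text
clock: 12.05
eef_pos: [599.5, 65.2, 65.2]
tcp_rot: [2.132, 1.571, -2.606]
contact_force: [0.8, 0.0, -0.8]
opening: 0.365
```

Call:
{"name": "jog_arm", "arguments": {
  "series": [
    [0,0,0,0.05,-0.02,0,0.3],
    [0,0,0,0.05,0,0,0.3],
    [0,0,0,0,0,0,0.3],
    [0,0,0,0,0,0,0.3]
  ]
}}

```text
clock: 12.45
eef_pos: [599.7, 65.2, 64.3]
tcp_rot: [1.349, 1.571, 2.893]
contact_force: [0.2, -0.6, 0.7]
opening: 0.367
```

Call:
{"name": "jog_arm", "arguments": {
  "series": [
    [0,0,0,0.04,0,0,0.3],
    [0,0,0,0.04,0,0,0.3],
    [0,0,0,0,0,0,0.3]
  ]
}}

```text
clock: 12.75
eef_pos: [599.7, 65.2, 63.6]
tcp_rot: [-1.453, 1.571, 0.092]
contact_force: [0.2, -0.3, 2.1]
opening: 0.365
```

Call:
{"name": "jog_arm", "arguments": {
  "series": [
    [0,0,0,0.04,0,0,0.3],
    [0,0,0,0,0,0,0.3]
  ]
}}

```text
clock: 12.95
eef_pos: [599.8, 65.2, 63.6]
tcp_rot: [-1.502, 1.571, 0.043]
contact_force: [-1.8, -0.2, 6.5]
opening: 0.371
```

Run:
```python
from s import *
st=show()
p,d=r.grab_frame('wrist'); cv2.imwrite('pics/w9c.png',cv2.resize(p[200:420,200:440,::-1],None,fx=3,fy=3,interpolation=cv2.INTER_CUBIC))
```

```text
t 12.95 pos [599.7592  65.1942  63.5535] F [-1.8381 -0.2347  6.5134] open 0.37135280166518664 zyaw 88.50682104645767 xdown [ 0.0002  0.     -1.    ]
```

View pics/w9c.png

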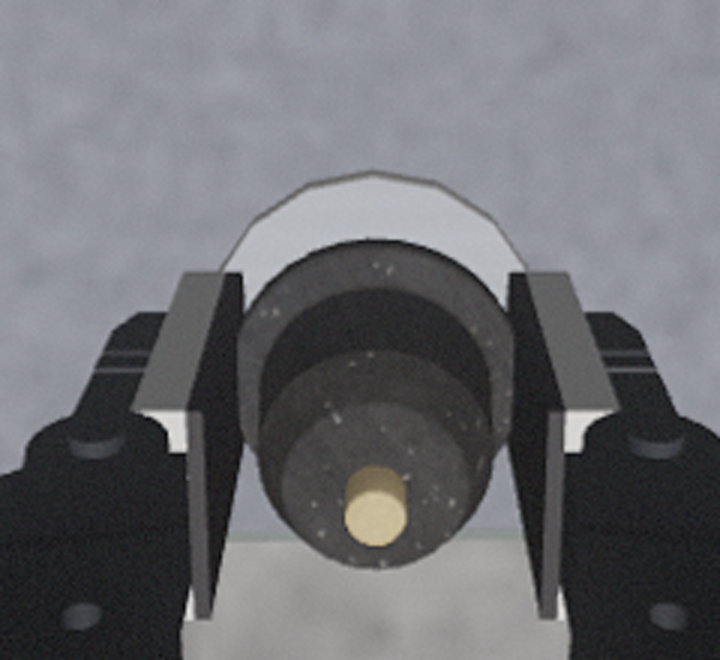

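Seated with 6.5 N and centred (foot about u=372, plug 376). I'll release it.

Call:
{"name": "jog_arm", "arguments": {
  "series": [
    [0,0,0,0,0,0,0.4],
    [0,0,0,0,0,0,0.45],
    [0,0,0,0,0,0,0.55],
    [0,0,0,0,0,0,0.7],
    [0,0,0,0,0,0,0.75],
    [0,0,0,0,0,0,0.75],
    [0,0,0,-0.5,0,0,0.75],
    [0,0,0,-1.5,0,0,0.75],
    [0,0,0,-2.5,0,0,0.75],
    [0,0,0,-2.5,0,0,0.75],
    [0,0,0,-2.0,0,0,0.75],
    [0,0,0,0,0,0,0.75],
    [0,0,0,0,0,0,0.75]
  ]
}}

```text
clock: 14.3
eef_pos: [600.0, 65.3, 154.2]
tcp_rot: [-1.427, 1.569, 0.117]
contact_force: [0.1, 0.9, -0.9]
opening: 0.755
```

Run:
```python
from s import *
st=show([528,28,100])
p,d=r.grab_frame('wrist'); cv2.imwrite('pics/w10.png',p[:,:,::-1])
p,d=r.grab_frame('side'); cv2.imwrite('pics/s10.png',cv2.resize(p[150:310,220:380,::-1],None,fx=3.7,fy=3.7,interpolation=cv2.INTER_CUBIC))
```

```text
t 14.3 pos [599.9982  65.2588 154.1512] F [ 0.072   0.9314 -0.8545] open 0.755271227475396 zyaw 88.50805263257237 xdown [ 0.0017  0.0002 -1.    ]
tool delta cm [ 5.4021  7.1096 -3.9134]
```

View pics/w10.png

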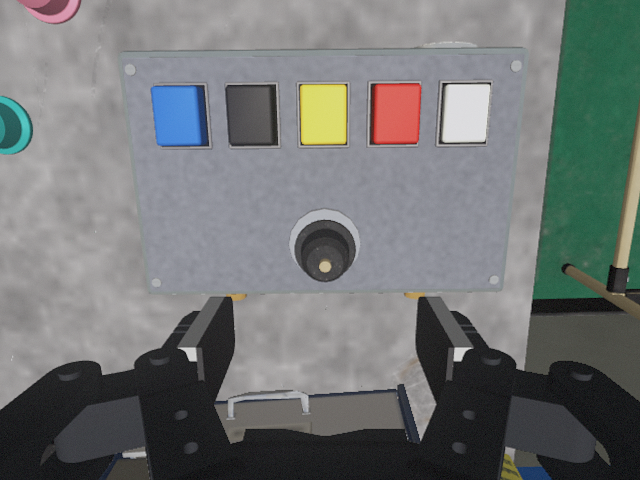

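View pics/s10.png

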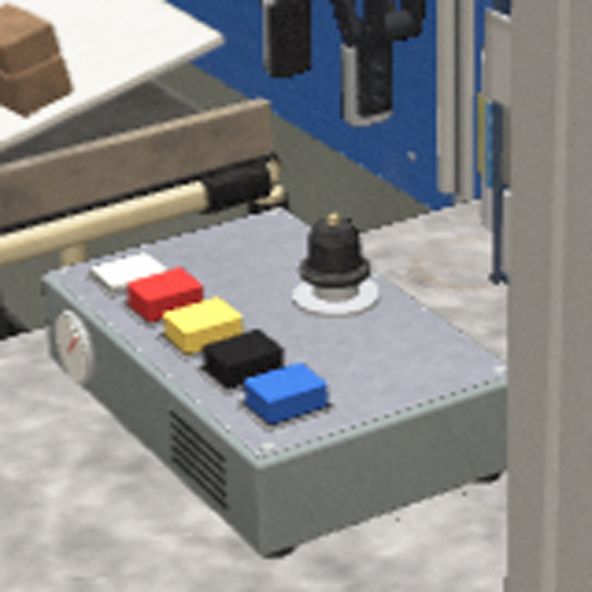

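Plug stands upright and central. Next is the black key at (251,115).

Run:
```python
from s import *
st=show()
print(atz('wrist',[(251,115)],69,st),atz('wrist',[(326,266)],101,st),atz('wrist',[(325,243)],59,st))
k=atz('wrist',[(251,115)],69,st)[0]; show([k[0],k[1]-.5,100])
```

```text
t 14.4 pos [599.081   65.1188 152.6086] F [-1.3982 -0.5075 -0.2709] open 0.7496321623771651 zyaw 88.50930595688307 xdown [-0.001  -0.0002 -1.    ]
[[526.8025  29.5828  69.    ]] [[598.0412  66.0384 101.    ]] [[598.441   65.5473  59.    ]]
t 14.4 pos [599.081   65.1188 152.6086] F [-1.3982 -0.5075 -0.2709] open 0.7496321623771651 zyaw 88.50930595688307 xdown [-0.001  -0.0002 -1.    ]
tool delta cm [ 5.2687  7.1263 -3.7895]
```

Call:
{"name": "jog_arm", "arguments": {
  "series": [
    [0,0,0,0,1.2,-0.65,0],
    [0,0,0,0,2.0,-1.1,0],
    [0,0,0,0,2.2,-1.2,0],
    [0,0,0,0,1.2,-0.65,0],
    [0,0,0,0,0.5,-0.25,0],
    [0,0,0,0,0,0,0],
    [0,0,0,0,0,0,0],
    [0,0,0,2.5,0,0,0],
    [0,0,0,2.5,0,0,0],
    [0,0,0,1,0,0,0],
    [0,0,0,0,0,0,0],
    [0,0,0,0,0,0,0]
  ]
}}

```text
clock: 15.6
eef_pos: [528.4, 28.7, 93.5]
tcp_rot: [-1.482, 1.57, 0.063]
contact_force: [-0.1, -0.1, -0.0]
opening: 0.001
```

Run:
```python
from s import *
st=show([527.3,28.5,69])
p,d=r.grab_frame('wrist'); cv2.imwrite('pics/w11.png',p[:,:,::-1])
```

```text
t 15.6 pos [528.3649  28.7489  93.5082] F [-0.068  -0.0947 -0.0273] open 0.001420592631462601 zyaw 88.52133098806615 xdown [ 0.0003  0.     -1.    ]
tool delta cm [ 2.4508  0.1066 -0.0277]
```

View pics/w11.png

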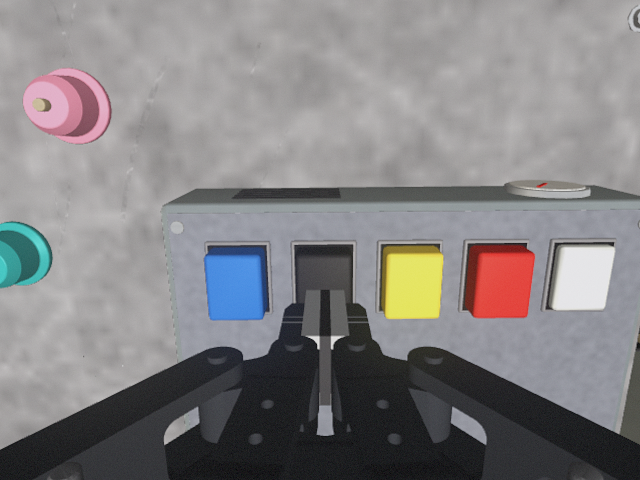

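Call:
{"name": "jog_arm", "arguments": {
  "series": [
    [0,0,0,1,0.05,0,0],
    [0,0,0,1,0,0,0],
    [0,0,0,0.5,0,0,0],
    [0,0,0,0.4,0,0,0],
    [0,0,0,0.3,0,0,0],
    [0,0,0,0.15,0,0,0],
    [0,0,0,0.05,0,0,0],
    [0,0,0,0,0,0,0]
  ]
}}

```text
clock: 16.45
eef_pos: [526.9, 28.5, 59.2]
tcp_rot: [1.676, 1.57, -3.062]
contact_force: [-2.9, 0.4, 3.2]
opening: 0.002
```

Call:
{"name": "jog_arm", "arguments": {
  "series": [
    [0,0,0,0.05,0,0,0],
    [0,0,0,0.04,0,0,0],
    [0,0,0,0,0,0,0]
  ]
}}

```text
clock: 16.75
eef_pos: [526.9, 28.6, 59.0]
tcp_rot: [1.745, 1.57, -2.993]
contact_force: [-5.7, -0.5, 12.2]
opening: -0.002
```

Bottom stop reached. I'll lift off and check.

Call:
{"name": "jog_arm", "arguments": {
  "series": [
    [0,0,0,-0.5,0,0,0],
    [0,0,0,-1.5,0,0,0],
    [0,0,0,-3,0,0,0],
    [0,0,0,-4,0,0,0],
    [0,0,0,-4,0,0,0],
    [0,0,0,-2,2,0,0],
    [0,0,0,0,4,0,0],
    [0,0,0,0,4,0,0],
    [0,0,0,0,0,0,0],
    [0,0,0,0,0,0,0]
  ]
}}

```text
clock: 17.75
eef_pos: [427.3, 31.2, 208.7]
tcp_rot: [-1.487, 1.569, 0.058]
contact_force: [0.8, 1.4, 0.6]
opening: 0.003
```

Run:
```python
from s import *
st=show()
for n in ('top','side'):
    p,d=r.grab_frame(n); cv2.imwrite(f'pics/{n}12.png',p[:,:,::-1])
    if n=='side': cv2.imwrite('pics/s12.png',cv2.resize(p[190:310,220:380,::-1],None,fx=4.5,fy=4.5,interpolation=cv2.INTER_CUBIC))
    else:
        for k,(u,v) in dict(white=(207,257),red=(232,258),yel=(256,259),blk=(280,260),blue=(305,261)).items(): print(k,deproj('top',[(u,v)],[np.median(d[v-2:v+3,u-2:u+3])])[0])
```

```text
t 17.75 pos [427.3162  31.2225 208.7224] F [0.7996 1.3861 0.6205] open 0.0029258396424345517 zyaw 88.51759152034775 xdown [ 0.0018  0.0001 -1.    ]
white [528.2247 139.4782  69.6687]
red [527.7089 100.3594  70.3703]
yel [527.196   63.2588  69.4894]
blk [526.908   26.8926  61.5871]
blue [526.1187 -12.3699  69.4713]
```

View pics/s12.png

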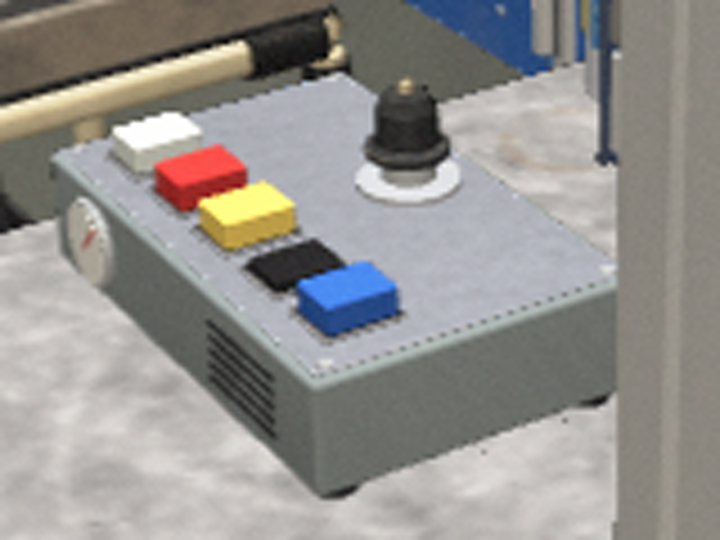

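View pics/top12.png

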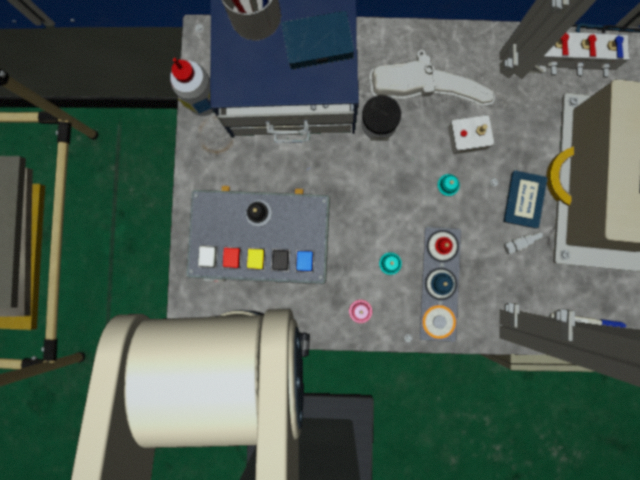

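Black is latched at 61.6 mm and the other four keys are up at about 70 mm. The plug is upright on the pedestal, the other plugs haven't moved, and the arm is clear.

```bash
python3 -c "
from rig import r
print(r.sign_off())"
```

```text
the job is handed in; nothing more can be done
None
```

The job is done and handed in at about 18 s on the clock, well under the 51 s limit. No verdict was reported.

- **Vent:** I pressed the white key to its stop (15.6 N). It latched and the yellow key popped up.
- **Plug:** The plug on the orange-ringed rest was the black one. I stood it on the check pedestal and let go. It is upright and within about 1 mm of centre by the wrist camera.
- **Check key:** I pressed the black key to its stop (12.2 N). It latched and the white key popped up.

**Last checks:** Top-camera depth put the black key at 61.6 mm and the other four at about 69.5–70.4 mm. The red and blue plugs and the look-alikes are where they started, and the arm is clear of everything.

**Disagreements:** The top and wrist cameras differed by about 1.5–2.5 mm in y. I used their average for the white key and relied mainly on the wrist camera for the grasp, the placing and the black key. I did not take another wrist-camera view of the plug after the last key press. The final side and top pictures show it still upright.

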